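Spin the jig's loose wing screw down onto the lamp ring

ROBOT

A 6-joint arm with a two-finger parallel gripper is mounted at the origin on the work surface. World frame = base frame: x ahead of the robot, y to its left, z up, the work surface at z = 0. Lengths are in mm, angles in rad, forces in N, time in s.
With the tool pointing down it reaches from about 350 to 775 mm from the base axis. Payload 7.3 kg.
Tool frame: the origin (TCP) lies midway between the tips of the shut fingers; the grasp point (between the pads) lies 19 mm behind it; z points along the fingers, y is the line along which they close (so a half turn about z gives the same grasp; the last joint's range is limited). The gripper opens to 92 mm and grips with 3 to 60 N. Pads are 19 mm wide; open, the fingers measure 130 mm over their backs; the gripper's body (75 mm by 190 mm) begins 47 mm behind the grasp point.
Start: joints at [1.017, 0.342, 1.524, -0, 1.275, -0.146], TCP at [208.198, 481.974, 226.741] pointing down, gripper open.
Joint ranges: [-2.53, 2.53], [-0.77, 2.02], [0.04, 2.7], [-1, 4.14], [0.28, 2.66], [-3.11, 3.11]. Speed limits (rad/s): [2.57, 2.57, 3.14, 3.14, 3.14, 3.14].

INTERFACE

Orientations are given as [roll, pitch, yaw] about the fixed x, y, z axes, in that order (R = Rz(yaw) Ry(pitch) Rx(roll)).
In Python, from plant import bot gives the robot as it stands.
- The arm moves only by the tool jog_arm, never from a script. Its arguments are lists of equal length, an entry for each row: "dp": the shift along the tool's x, y, z in m, a list of three; "twist": the turn about the tool's z in degrees. A call has 1 to 10 rows; each row shifts and turns the commanded pose from where the row before left it, along the tool's axes as they then stand; what a row does not reach is not made up. A row lasts 1/8 s, in which the tool goes at most 62.5 mm and 10.7 degrees, less where a joint would pass 70% of its speed; a pose out of reach is approached as far as the arm can. A call is refused whole if a number of a shift passes 0.0625 or a number of a turn 10.7, either way. A call with a gripper value outside its range is refused whole. "jaw" is the finger opening in m, from 0 to 0.0918, set as the call begins (left out, the last holds). The fingers move at their own pace and stop on an object; the grip force is fixed at half the most. Time passes only in rows, so rows that do not move let the fingers close. It gives the time, the measured TCP pose, the force, the opening and the grip force at its end, in the units of the state.
- bot.get_obs(): the state, without advancing time (a new reading comes with each control period).
- bot.capture(name): name is "side" or "top"; returns the picture (384x512x3 uint8, blue, green, red); there is no depth.
- bot.camera_params(name): a dict with "fx", "fy", "cx", "cy" (pixels), "R" (3x3) and "t" (3): a world point X has camera coordinates R X + t. Camera axes: x right, y down, z forward; pixel columns grow to the right and rows downward; lengths in mm; the calibration is good to about 2 mm. A picture is of the moment at which its call begins. camera_params takes no time and is no camera call.
- bot.close_job(): hands the job in; it is judged then, once.
Trained networks look in the newest picture that a camera, given by its name, has taken for a name from the list of things; names that differ only in an ending like _2 or _b are one class to them, and where a whole thing is asked for, a point or a joint stands for the part that bears it (a point fixed in the world has none). Each returns a list of dicts, best first, with "confidence" (0 to 1); they miss things now and then, are a little off and sometimes report something else, mostly with a low value. They report only what shows in the picture. A call takes as long as a camera call. They do not tell look-alikes from the thing itself.
- bot.find_in(camera, label): "bbox" ([centre column, centre row, width, height] in pixels, round what is visible of it).
- bot.masks_of(camera, label): "pixels" (384x512 bool, what is visible of it) and "bbox" ([centre column, centre row, width, height] in pixels, round what is visible of it).
The state is a dict: "time": time; "joint_positions": joint angles; "dq": joint speeds; "tau": joint torques, N m; "tool_pos": TCP position; "tcp_rot": TCP orientation; "contact_force": force on the tool from outside, world axes, zero at the start; "moment": the same for the moment, N m; "grip_width": finger opening in mm; "finger_force": force on a finger pad.
Only numpy, scipy, OpenCV 4.12 (cv2) and the standard library are available. Lean on these libraries where they do the work, as an engineer would, in place of code of your own. Each camera call takes 0.05 s, during which the arm holds its last target. There are 200 camera calls.

TASK

The wing screw of the green clamping jig is loose. Using a fingertip only, push its wings round clockwise, stroke after stroke, until the screw is fully home against its stop and its foot clamps the white lamp ring. Do not pinch a wing between the fingers, do not shift or lift the ring, and leave the wrench, the oil bottle and the brush alone; finish clear of everything.

Things in the scene. Friction and masses are not known exactly. Their poses are not given: they have to be found in the camera images.
- jig: Green cast clamping jig, fixed to the bench. Origin at bench height exactly under the vertical screw axis; +x points from the screw to the column. Base disc radius 112 mm, 12 mm thick, centred 82 mm along +x. An arm 36 mm wide runs from the column to 40 mm beyond the screw axis, underside 45 mm and top 63 mm above the bench; the screw passes down through it.
- column_top (a point): Centre of the domed top of the jig's green column, 117 mm above the bench, 82 mm from the screw axis. The column is upright, radius 34 mm; its near face is 48 mm from the screw axis, so fingers cannot go right round the wings.
- wing_screw (a joint): Turn of the wing screw, rad, growing clockwise seen from above (tightening, down): 0 at the top, 13.35 at the hard stop; 3 mm down per turn. It starts 1.5 to 2.1 turns short; the foot meets the ring at about 12.9. At value q wing A points q rad clockwise from the jig's +x, wing B opposite. Friction 0.03 N m (about 1 N at the wings); it stays where left, does not coast.
- wing_top (a point): Point on the screw axis level with the wings' top (106.5 mm above the bench at joint 0, 100 mm at the stop). Two opposite upright flat aluminium wings, 8 mm thick, 28 mm high, from 8 to 34 mm off the axis (68 mm tip to tip); between them a hub of radius 10 mm, its top 8 mm below this point. The wings' lower edge stays at least 9 mm above the jig's arm.
- foot: Steel pressure foot at the screw's lower end, a disc of radius 12 mm, 7 mm thick, under the jig's arm; origin at the centre of its underside. It goes straight down with the screw and does not turn. It presses on the ring's upper face at the end of travel.
- lamp_ring: White-painted flat lamp ring, loose, outer radius 100 mm, inner 66 mm, 12 mm thick, about 0.35 kg, lying round the jig's column on the base disc, centred by a spigot of radius 63 mm; origin at the centre of its underside (12 mm above the bench); its upper face is 24 mm above the bench.
- wrench: Loose steel wrench lying on the bench, 180 mm long; origin near its middle, underside. Bystander.
- oil_bottle: Loose upright grey oil bottle, 56 mm across, 150 mm high; origin at the centre of its underside. Bystander.
- bench_brush: Loose flat brush with a wooden handle lying on the bench, 200 mm long, 42 mm wide; origin near its middle, underside. Bystander.
- wing_a_push: One cheek (half the thickness) of wing A of the wing screw, aluminium, 26 mm radially x 4 mm thick x 28 mm high. Origin at the middle of its outer face, 21 mm from the screw axis, 14 mm below the wing's top; its own +x points outwards along the wing, +y out of this face (anticlockwise). Push against this face to turn the screw clockwise.
- wing_a_lead: One cheek (half the thickness) of wing A of the wing screw, aluminium, 26 mm radially x 4 mm thick x 28 mm high. Origin at the middle of its outer face, 21 mm from the screw axis, 14 mm below the wing's top; its own +x points outwards along the wing, -y out of this face (clockwise). This face goes ahead when the screw turns clockwise.
- wing_b_push: One cheek (half the thickness) of wing B of the wing screw, aluminium, 26 mm radially x 4 mm thick x 28 mm high. Origin at the middle of its outer face, 21 mm from the screw axis, 14 mm below the wing's top; its own +x points outwards along the wing, +y out of this face (anticlockwise). Push against this face to turn the screw clockwise.
- wing_b_lead: One cheek (half the thickness) of wing B of the wing screw, aluminium, 26 mm radially x 4 mm thick x 28 mm high. Origin at the middle of its outer face, 21 mm from the screw axis, 14 mm below the wing's top; its own +x points outwards along the wing, -y out of this face (clockwise). This face goes ahead when the screw turns clockwise.
Things that resemble listed ones, but are neither listed nor needed, are in the scene too. What is meant by the lamp_ring is not black, orange or pink, and is the larger of those in its own colour.

How it is judged:
By the outcome, as a careful person would: the job done as asked, in the order asked, and still so for the second after the job is handed in, with the robot touching nothing.
It also fails if it takes over 72 s, if anything falls off the work surface, if the arm or the gripper's body presses on something with over 40 N, if the wrist force passes 120 N, or if a joint passes its speed limit or range.

## Working session

There is one attempt and no reset: what is moved stays moved. The work goes in short steps, Python scripts to look and compute and a tool call to move; the robot and the scene stay as the last step left them, time stands still between calls to the robot, and variables do not carry over. Pictures are saved under pics/ and viewed, at most 10 in all, crops included, and the job is handed in when it is done.

Besides the shell and the picture viewer there is one more tool, called after "Call:" as name(argument=value, ...), one argument or row to a line, values as JSON. jog_arm: Moves the arm, as the interface text tells. Its arguments: {"type":"object","properties":{"dp":{"type":"array"},"twist":{"type":"array"},"jaw":{"type":"number"}},"required":["dp","twist"]}

```bash
mkdir -p pics; ls
python3 - <<'E'
from plant import bot
import cv2,numpy as np
for n in("top","side"):
    im=bot.capture(n); cv2.imwrite(f"pics/{n}0.png",im)
    p=bot.camera_params(n); print(n,p)
    for l in("column_top","wing_top","wing_screw","jig","lamp_ring","foot"):
        try: print(l,[(np.round(d["bbox"],1).tolist(),round(d["confidence"],2)) for d in bot.find_in(n,l)])
        except Exception as e: print(l,e)
print(bot.get_obs())
E
```

```text
pics
top {'fx': 352.4235907366096, 'fy': 352.4235907366096, 'cx': 252.30381206176892, 'cy': 189.74280224320378, 'R': array([[-0.01391126, -0.99966531, -0.02181157],
       [-0.98832533,  0.01705685, -0.15140047],
       [ 0.15172183,  0.01945076, -0.98823183]]), 't': array([  -4.07602   ,  566.69425824, 1176.04306771])}
column_top [([271.9, 201.8, 60.5, 64.0], 0.61)]
wing_top [([256.2, 179.2, 5.7, 22.1], 0.45)]
wing_screw []
jig [([273.1, 201.3, 64.2, 63.2], 0.91)]
lamp_ring [([222.6, 122.7, 37.0, 39.5], 0.95), ([272.4, 203.1, 56.1, 60.9], 0.8), ([185.4, 271.8, 60.2, 60.3], 0.64), ([289.2, 125.5, 39.9, 42.8], 0.63), ([190.2, 167.2, 57.4, 50.6], 0.63)]
foot []
side {'fx': 423.29307955026457, 'fy': 423.29307955026457, 'cx': 257.5387655883799, 'cy': 191.5309674307623, 'R': array([[ 9.22732712e-01, -3.85440374e-01,  2.45742411e-04],
       [-2.20349097e-01, -5.28032030e-01, -8.20139287e-01],
       [ 3.16244553e-01,  7.56715200e-01, -5.72163865e-01]]), 't': array([-500.31343279,  195.28419371, 1252.57725731])}
column_top [([263.9, 218.1, 67.0, 68.4], 0.96)]
wing_top [([274.9, 192.3, 19.3
[... 394 characters left out ...]
 9.7], 0.18)]
{'time': 0.7, 'joint_positions': array([ 1.01699502e+00,  3.41949651e-01,  1.52407096e+00,  3.73387164e-05,
        1.27537925e+00, -1.45987482e-01]), 'dq': array([ 0.00034627,  0.00027855, -0.0012048 ,  0.00023408, -0.00131949,
       -0.00030125]), 'tau': array([-1.49999014e-04, -4.31032419e+01, -2.44447035e+01,  7.16165313e-02,
        4.83142573e-02,  1.06217286e-05]), 'tool_pos': array([208.20131487, 481.99560743, 226.77681595]), 'tcp_rot': array([ 3.14139672e+00, -7.29841179e-06,  2.73376796e+00]), 'contact_force': array([-0.41845092, -0.81797215, -0.01732118]), 'moment': array([-0.00272318,  0.02961559,  0.0095387 ]), 'finger_force': 0.0, 'grip_width': 91.93857972380681}
```

Run:
```python
import cv2,numpy as np
a=cv2.imread("pics/top0.png"); b=cv2.imread("pics/side0.png")
A=cv2.resize(a[150:250,215:315],(600,600),interpolation=cv2.INTER_CUBIC); cv2.imwrite("pics/topc.png",A)
B=cv2.resize(b[110:310,130:400],(800,592),interpolation=cv2.INTER_CUBIC); cv2.imwrite("pics/sidec.png",B)
```

```text
(no output)
```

View pics/topc.png

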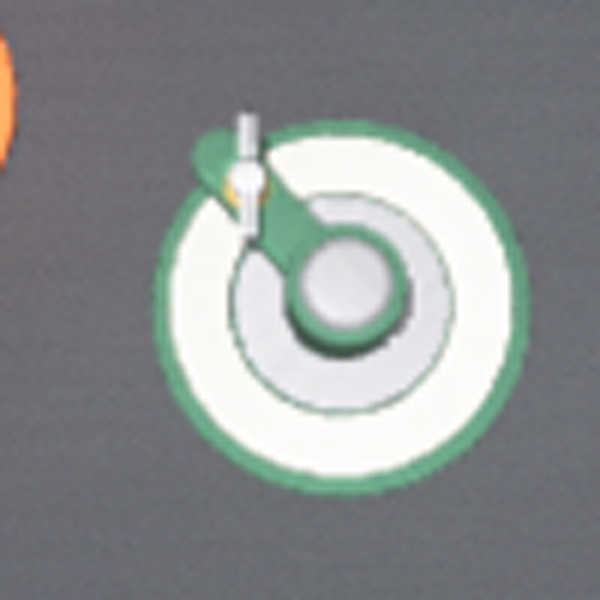

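View pics/sidec.png

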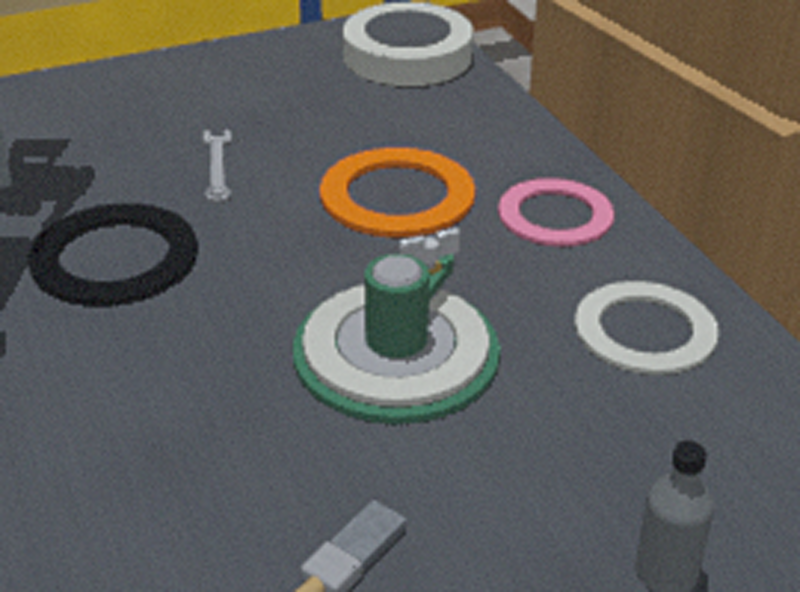

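View pics/top0.png

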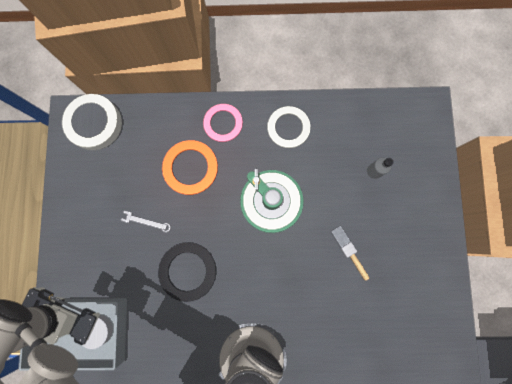

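The top view shows the screw hub at about (256.2,180), with wing tips at (256.3,169) and (256.3,189). The column dome is at (272.5,197) and the disc centre at (272,201). In the side view, the wings sit at about (275,192) and the column in front of them. Next I turn these into world positions.

```bash
cat > h.py <<'E'
import numpy as np,cv2
from plant import bot
def back(cam,u,v,z):
    p=bot.camera_params(cam); R,t=p["R"],p["t"]; c=-R.T@t
    d=R.T@np.array([(u-p["cx"])/p["fx"],(v-p["cy"])/p["fy"],1]); return (c+d*(z-c[2])/d[2])
def proj(cam,X):
    p=bot.camera_params(cam); x=p["R"]@np.asarray(X,float)+p["t"]; return np.array([x[0]/x[2]*p["fx"]+p["cx"],x[1]/x[2]*p["fy"]+p["cy"]])
E
python3 - <<'E'
from h import *
def r(x): return np.round(x,1)
im=cv2.imread("pics/top0.png").astype(int)
# disc outline via green/white region ellipse: fit on white ring
print("disc c",r(back("top",215+342/6,150+307/6,12)),"edges",r(back("top",215+153/6,150+307/6,12)),r(back("top",215+530/6,150+307/6,12)))
hsv=cv2.cvtColor(im.astype(np.uint8),cv2.COLOR_BGR2HSV); m=cv2.inRange(hsv,(60,90,50),(90,255,255))
n,l,s,c=cv2.connectedComponentsWithStats(m); print([(x.tolist(),) for x in s if x[4]>60])
k=np.argmax(s[1:,4])+1; cs,_=cv2.findContours((l==k).astype(np.uint8),0,1); e=cv2.fitEllipse(cv2.convexHull(cs[0])); print(e, r(back("top",*e[0],12)))
print("col",r(back("top",215+345/6-.4,150+283/6-.4,116)))
for z in (100,104): print("hub",r(back("top",215+247/6-.4,150+180/6-.4,z)),"tips",r(back("top",215+248/6-.4,150+113/6-.4,z)),r(back("top",215+248/6-.4,150+238/6-.4,z)))
# side
b=lambda x,y,z:r(back("side",130+x*270/800-.4,110+y*200/592-.4,z))
print("side col",b(397,268,116),"hub",b(431,241,96),"tips",b(400,243,100),b(460,237,100))
E
```

```text
disc c [529.4 -81.2  12. ] edges [531.2  30.   12. ] [ 527.6 -191.4   12. ]
[([0, 0, 512, 384, 196548],)]Traceback (most recent call last):
  File "<stdin>", line 8, in <module>
cv2.error: OpenCV(4.12.0) /io/opencv/modules/imgproc/src/shapedescr.cpp:361: error: (-201:Incorrect size of input array) There should be at least 5 points to fit the ellipse in function 'fitEllipseNoDirect'
```

Run:
```python
from h import *
def r(x): return np.round(x,1)
print("col",r(back("top",215+345/6-.4,150+283/6-.4,116)))
for z in (98,104): print("hub",r(back("top",215+247/6-.4,150+180/6-.4,z)),"tips",r(back("top",215+248/6-.4,150+113/6-.4,z)),r(back("top",215+248/6-.4,150+238/6-.4,z)))
b=lambda x,y,z:r(back("side",130+x*270/800-.4,110+y*200/592-.4,z))
print("side col",b(397,268,116),"hub",b(431,241,96),"tips",b(400,239,104),b(460,231,104),"base",b(397,345,24))
```

```text
col [531.3 -78.1 116. ]
hub [592.  -25.9  98. ] tips [629.7 -27.1  98. ] [559.5 -26.   98. ]
hub [590.9 -26.  104. ] tips [628.5 -27.1 104. ] [558.6 -26.  104. ]
side col [528.5 -80.7 116. ] hub [593.6 -23.8  96. ] tips [559.2 -17.9 104. ] [625.8 -29.  104. ] base [524.1 -92.8  24. ]
```

The screw axis is at about (592.5,-25) and the column at (530,-80). That puts them 83 mm apart, against 82 mm given. The wings lie roughly along world x. Next I bring the gripper over the axis with a narrow opening.

Call:
jog_arm(
  dp=[
    [-0.04, -0.0223, 0],
    [-0.04, -0.0223, 0],
    [-0.04, -0.0223, 0],
    [-0.04, -0.0223, 0],
    [-0.04, -0.0223, 0],
    [-0.04, -0.0223, 0],
    [-0.04, -0.0223, 0],
    [-0.04, -0.0223, 0],
    [-0.04, -0.0223, 0],
    [-0.04, -0.0223, 0],
  ],
  twist=[0, 0, 0, 0, 0, 0, 0, 0, 0, 0],
  jaw=0.034,
)

```text
time: 1.95
tool_pos: [487.8, 117.3, 226.9]
tcp_rot: [3.141, 0.0, 2.734]
contact_force: [0.4, 0.3, -0.3]
grip_width: 34.0
finger_force: 0.0
```

Call:
jog_arm(
  dp=[
    [-0.0393, -0.0222, 0],
    [-0.0393, -0.0222, 0],
    [-0.0393, -0.0222, 0],
    [-0.0393, -0.0222, 0],
    [0, 0, 0.035],
    [0, 0, 0.035],
    [0, 0, 0],
    [0, 0, 0],
  ],
  twist=[0, 0, 0, 0, -10.4, 0, 0, 0],
)

```text
time: 2.95
tool_pos: [596.8, -25.2, 158.1]
tcp_rot: [3.141, 0.002, 2.915]
contact_force: [0.6, -0.1, 1.0]
grip_width: 34.1
finger_force: 0.0
```

Run:
```python
from h import *
o=bot.get_obs(); print(o["tool_pos"],o["tcp_rot"],o["joint_positions"])
a=bot.capture("top"); b=bot.capture("side")
A=cv2.resize(a[140:220,200:300],(480,384),interpolation=cv2.INTER_CUBIC)
B=cv2.resize(b[140:240,220:320],(384,384),interpolation=cv2.INTER_CUBIC)
cv2.imwrite("pics/c1.png",np.hstack([A[:, :400],B]))
```

```text
[596.81924831 -25.2474587  158.14915508] [3.14139626e+00 2.00089897e-03 2.91533282e+00] [-1.70572484e-01  5.30560813e-01  1.41813554e+00  9.12285809e-05
  1.19088757e+00 -1.51514292e+00]
```

View pics/c1.png

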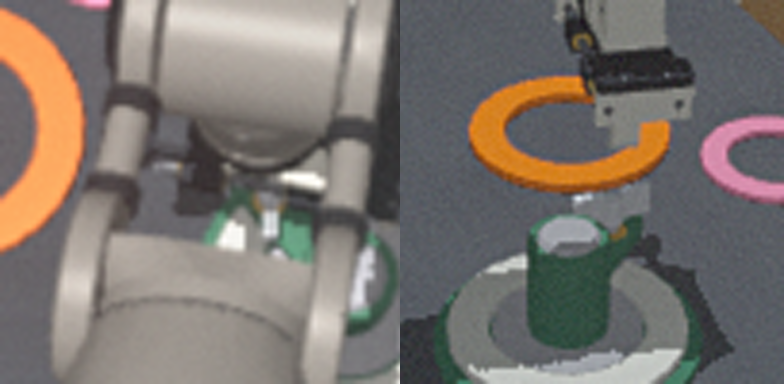

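The side crop shows the fingers over the wings, with the hub near pixel (275,192). The position is consistent with my estimate, so I descend gently.

Call:
jog_arm(
  dp=[
    [0, 0, 0.025],
    [0, 0, 0.02],
    [0, 0, 0.008],
    [0, 0, 0.005],
    [0, 0, 0.004],
    [0, 0, 0],
  ],
  twist=[0, 0, 0, 0, 0, 0],
)

```text
time: 3.8
tool_pos: [596.2, -25.3, 95.0]
tcp_rot: [3.141, 0.0, 2.915]
contact_force: [-0.3, 0.1, -0.3]
grip_width: 33.7
finger_force: 0.0
```

Call:
jog_arm(
  dp=[
    [0, 0, 0.006],
    [0, 0, 0.005],
    [0, -0.00042, 0],
    [0, -0.00042, 0],
    [0, -0.00042, 0],
    [0, -0.00042, 0],
    [0, -0.00042, 0],
    [0, -0.00042, 0],
  ],
  twist=[0, 0, 6, 6, 6, 6, 6, 6],
)

```text
time: 4.8
tool_pos: [594.8, -27.3, 83.4]
tcp_rot: [-3.142, -0.0, 2.283]
contact_force: [-0.5, 1.1, 0.3]
grip_width: 34.3
finger_force: 0.8
```

Call:
jog_arm(
  dp=[
    [0, -0.00049, 0],
    [0, -0.00049, 0],
    [0, -0.00049, 0],
    [0, -0.00049, 0],
    [0, -0.00049, 0],
    [0, -0.00049, 0],
    [0, -0.00049, 0],
    [0, -0.00049, 0],
    [0, -0.00049, 0],
    [0, -0.00049, 0],
  ],
  twist=[7, 7, 7, 7, 7, 7, 7, 7, 7, 7],
)

```text
time: 6.05
tool_pos: [590.8, -28.3, 83.4]
tcp_rot: [3.141, -0.0, 1.061]
contact_force: [2.1, -0.0, -0.8]
grip_width: 33.5
finger_force: 0.9
```

Run:
```python
from h import *
o=bot.get_obs(); print(o["tool_pos"],o["tcp_rot"],o["joint_positions"],o["contact_force"],o["moment"])
b=bot.capture("side")
cv2.imwrite("pics/c2.png",cv2.resize(b[150:230,230:330],(600,480),interpolation=cv2.INTER_CUBIC))
```

```text
[590.81574525 -28.25039678  83.43497469] [ 3.14071874e+00 -4.65098875e-04  1.06119037e+00] [-1.77390435e-01  6.03053017e-01  1.51854554e+00  1.81602388e-04
  1.01901629e+00  3.32120604e-01] [ 2.14924634 -0.01228075 -0.84278313] [-0.08069403 -0.21875554 -0.01877108]
```

View pics/c2.png

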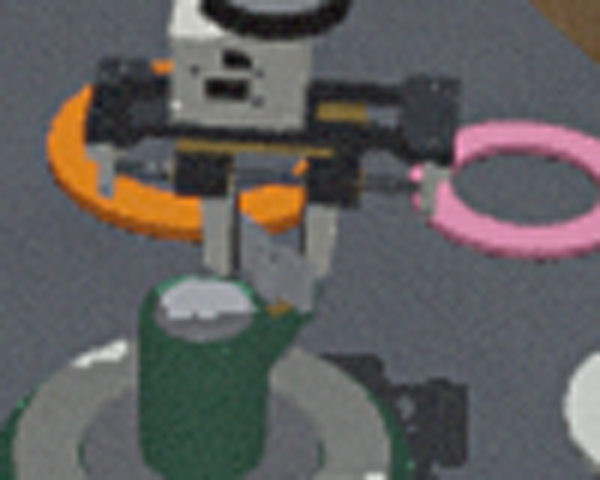

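The wing has turned and the fingertip pushes it with about 2 N. I carry on with the stroke.

Call:
jog_arm(
  dp=[
    [0, -0.00049, 0],
    [0, -0.00049, 0],
    [0, -0.00049, 0],
    [0, -0.00049, 0],
    [0, -0.00049, 0],
    [0, -0.00049, 0],
    [0, -0.00049, 0],
    [0, -0.00049, 0],
    [0, -0.00049, 0],
    [0, -0.00049, 0],
  ],
  twist=[7, 7, 7, 7, 7, 7, 7, 7, 7, 7],
)

```text
time: 7.35
tool_pos: [588.6, -24.3, 83.7]
tcp_rot: [3.142, -0.001, -0.158]
contact_force: [2.7, 0.5, -0.4]
grip_width: 34.0
finger_force: 0.7
```

Call:
jog_arm(
  dp=[
    [0, -0.00049, 0],
    [0, -0.00049, 0],
    [0, -0.00049, 0],
    [0, -0.00049, 0],
    [0, -0.00049, 0],
    [0, -0.00049, 0],
    [0, -0.00049, 0],
    [0, -0.00049, 0],
    [0, -0.00049, 0],
    [0, -0.00049, 0],
  ],
  twist=[7, 7, 7, 7, 7, 7, 7, 7, 7, 7],
)

```text
time: 8.6
tool_pos: [591.0, -21.1, 83.5]
tcp_rot: [3.141, -0.0, -1.38]
contact_force: [0.5, -1.3, -0.4]
grip_width: 33.8
finger_force: 0.6
```

Call:
jog_arm(
  dp=[
    [0, 0.0006, 0],
    [0, 0, -0.045],
    [0, 0.000715, 0],
    [0, 0.000715, 0],
    [0, 0.000715, 0],
    [0, 0.000715, 0],
    [0, 0.000715, 0],
    [0, 0.000715, 0],
    [0, 0.000715, 0],
    [0, 0.000715, 0],
  ],
  twist=[-8, 0, -10.3, -10.3, -10.3, -10.3, -10.3, -10.3, -10.3, -10.3],
)

```text
time: 9.85
tool_pos: [587.3, -25.1, 128.4]
tcp_rot: [-3.141, 0.0, 0.208]
contact_force: [-0.2, 0.0, 0.3]
grip_width: 33.8
finger_force: 0.0
```

Call:
jog_arm(
  dp=[
    [0, 0.000715, 0],
    [0, 0.000715, 0],
    [0, 0.000715, 0],
    [0, 0.000715, 0],
    [0, 0.000715, 0],
    [0, 0.000715, 0],
    [0, 0.000715, 0],
    [0, 0.000715, 0],
    [0, 0.000715, 0],
    [0, 0.000715, 0],
  ],
  twist=[-10.3, -10.3, -10.3, -10.3, -10.3, -10.3, -10.3, -10.3, -10.3, -10.3],
  jaw=0.031,
)

```text
time: 11.1
tool_pos: [592.6, -28.4, 128.4]
tcp_rot: [-3.141, -0.0, 2.005]
contact_force: [-0.4, -0.9, 0.2]
grip_width: 31.2
finger_force: 0.0
```

Run:
```python
from h import *
o=bot.get_obs(); print(o["tool_pos"],o["tcp_rot"],o["joint_positions"],o["contact_force"],o["moment"])
b=bot.capture("side")
cv2.imwrite("pics/c3.png",cv2.resize(b[150:230,230:330],(600,480),interpolation=cv2.INTER_CUBIC))
```

```text
[592.55790099 -28.41496182 128.40722477] [-3.14111153e+00 -3.78450685e-04  2.00518866e+00] [-1.77077796e-01  5.54904742e-01  1.46487550e+00  3.73695690e-05
  1.12242362e+00 -6.11486428e-01] [-0.36457612 -0.90953075  0.15654169] [-0.03261066  0.08014829  0.03628953]
```

View pics/c3.png

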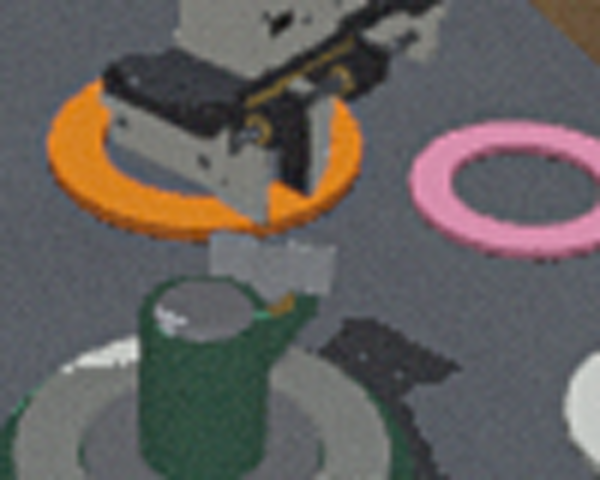

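The crop shows the wing nearly horizontal, from (210,250) to (335,258). That is about -32° in world, so it has advanced as intended. I add a little lag, re-centre on the axis and insert again.

Call:
jog_arm(
  dp=[
    [-0.0004, 0.0031, 0],
    [0, 0, 0.025],
    [0, 0, 0.01],
    [0, 0, 0.01],
    [3e-05, -0.00049, 0],
    [3e-05, -0.00049, 0],
    [3e-05, -0.00049, 0],
    [3e-05, -0.00049, 0],
    [3e-05, -0.00049, 0],
    [3e-05, -0.00049, 0],
  ],
  twist=[-10.5, 0, 0, 0, 7, 7, 7, 7, 7, 7],
)

```text
time: 12.4
tool_pos: [593.7, -28.1, 83.9]
tcp_rot: [3.14, -0.0, 1.443]
contact_force: [2.3, 0.1, -1.8]
grip_width: 30.9
finger_force: 1.0
```

Call:
jog_arm(
  dp=[
    [4e-05, -0.00056, 0],
    [4e-05, -0.00056, 0],
    [4e-05, -0.00056, 0],
    [4e-05, -0.00056, 0],
    [4e-05, -0.00056, 0],
    [4e-05, -0.00056, 0],
    [4e-05, -0.00056, 0],
    [4e-05, -0.00056, 0],
    [4e-05, -0.00056, 0],
    [4e-05, -0.00056, 0],
  ],
  twist=[8, 8, 8, 8, 8, 8, 8, 8, 8, 8],
)

```text
time: 13.65
tool_pos: [589.9, -24.9, 83.9]
tcp_rot: [3.141, -0.001, 0.046]
contact_force: [0.4, -2.0, -1.3]
grip_width: 31.3
finger_force: 1.0
```

Call:
jog_arm(
  dp=[
    [4e-05, -0.00056, 0],
    [4e-05, -0.00056, 0],
    [4e-05, -0.00056, 0],
    [4e-05, -0.00056, 0],
    [4e-05, -0.00056, 0],
    [4e-05, -0.00056, 0],
    [4e-05, -0.00056, 0],
    [4e-05, -0.00056, 0],
    [4e-05, -0.00056, 0],
    [4e-05, -0.00056, 0],
  ],
  twist=[8, 8, 8, 8, 8, 8, 8, 8, 8, 8],
)

```text
time: 14.9
tool_pos: [592.8, -20.8, 83.9]
tcp_rot: [-3.141, -0.001, -1.35]
contact_force: [0.0, -1.9, -0.1]
grip_width: 31.1
finger_force: 0.7
```

Call:
jog_arm(
  dp=[
    [4e-05, 0.00056, 0],
    [0, 0, -0.045],
    [6e-05, 0.000715, 0],
    [6e-05, 0.000715, 0],
    [6e-05, 0.000715, 0],
    [6e-05, 0.000715, 0],
    [6e-05, 0.000715, 0],
    [6e-05, 0.000715, 0],
    [6e-05, 0.000715, 0],
    [6e-05, 0.000715, 0],
  ],
  twist=[-8, 0, -10.3, -10.3, -10.3, -10.3, -10.3, -10.3, -10.3, -10.3],
)

```text
time: 16.15
tool_pos: [589.7, -25.2, 128.9]
tcp_rot: [3.141, -0.001, 0.238]
contact_force: [0.2, -0.7, -0.9]
grip_width: 31.0
finger_force: 0.0
```

Call:
jog_arm(
  dp=[
    [6e-05, 0.000715, 0],
    [6e-05, 0.000715, 0],
    [6e-05, 0.000715, 0],
    [6e-05, 0.000715, 0],
    [6e-05, 0.000715, 0],
    [6e-05, 0.000715, 0],
    [6e-05, 0.000715, 0],
    [6e-05, 0.000715, 0],
    [6e-05, 0.000715, 0],
    [6e-05, 0.000715, 0],
  ],
  twist=[-10.3, -10.3, -10.3, -10.3, -10.3, -10.3, -10.3, -10.3, -10.3, -10.3],
)

```text
time: 17.4
tool_pos: [595.4, -27.8, 128.9]
tcp_rot: [3.141, 0.0, 2.036]
contact_force: [-0.1, -0.4, -0.2]
grip_width: 30.9
finger_force: 0.0
```

Call:
jog_arm(
  dp=[
    [6e-05, 0.000715, 0],
    [0, 0, 0],
    [0, 0, 0.025],
    [0, 0, 0.01],
    [0, 0, 0.011],
    [0, 0, 0],
  ],
  twist=[-10.3, 0, 0, 0, 0, 0],
)

```text
time: 18.15
tool_pos: [595.4, -27.3, 82.1]
tcp_rot: [-3.141, -0.001, 2.209]
contact_force: [1.0, -0.0, 0.1]
grip_width: 30.8
finger_force: 0.0
```

Call:
jog_arm(
  dp=[
    [4e-05, -0.00056, 0],
    [4e-05, -0.00056, 0],
    [4e-05, -0.00056, 0],
    [4e-05, -0.00056, 0],
    [4e-05, -0.00056, 0],
    [4e-05, -0.00056, 0],
    [4e-05, -0.00056, 0],
    [4e-05, -0.00056, 0],
    [4e-05, -0.00056, 0],
    [4e-05, -0.00056, 0],
  ],
  twist=[8, 8, 8, 8, 8, 8, 8, 8, 8, 8],
)

```text
time: 19.4
tool_pos: [591.8, -27.5, 83.7]
tcp_rot: [3.139, -0.002, 0.809]
contact_force: [1.8, -1.4, -0.2]
grip_width: 30.6
finger_force: 1.1
```

Call:
jog_arm(
  dp=[
    [4e-05, -0.00056, 0],
    [4e-05, -0.00056, 0],
    [4e-05, -0.00056, 0],
    [4e-05, -0.00056, 0],
    [4e-05, -0.00056, 0],
    [4e-05, -0.00056, 0],
    [4e-05, -0.00056, 0],
  ],
  twist=[8, 8, 8, 8, 8, 8, 8],
)

```text
time: 20.27
tool_pos: [590.0, -24.0, 83.4]
tcp_rot: [3.141, -0.002, -0.169]
contact_force: [1.1, -0.8, -1.8]
grip_width: 31.3
finger_force: 0.9
```

Call:
jog_arm(
  dp=[
    [2e-05, -0.00028, 0],
    [2e-05, -0.00028, 0],
    [2e-05, -0.00028, 0],
    [2e-05, -0.00028, 0],
  ],
  twist=[4, 4, 4, 4],
)

```text
time: 20.78
tool_pos: [590.5, -23.0, 83.4]
tcp_rot: [-3.142, -0.002, -0.446]
contact_force: [1.4, -2.2, -0.6]
grip_width: 30.7
finger_force: 0.9
```

Call:
jog_arm(
  dp=[
    [2e-05, -0.00028, 0],
    [2e-05, -0.00028, 0],
    [2e-05, -0.00028, 0],
    [2e-05, -0.00028, 0],
    [2e-05, -0.00028, 0],
  ],
  twist=[4, 4, 4, 4, 4],
)

```text
time: 21.4
tool_pos: [591.7, -23.1, 83.5]
tcp_rot: [3.141, -0.004, -0.794]
contact_force: [1.2, -8.8, -1.8]
grip_width: 30.9
finger_force: 4.2
```

Call:
jog_arm(
  dp=[
    [2e-05, -0.00028, 0],
    [2e-05, -0.00028, 0],
    [2e-05, -0.00028, 0],
  ],
  twist=[4, 4, 4],
)

```text
time: 21.78
tool_pos: [592.3, -24.8, 83.6]
tcp_rot: [3.14, -0.007, -1.001]
contact_force: [-0.0, -14.1, -1.6]
grip_width: 31.0
finger_force: 42.8
```

Call:
jog_arm(
  dp=[
    [2e-05, -0.00028, 0],
    [2e-05, -0.00028, 0],
    [2e-05, -0.00028, 0],
  ],
  twist=[4, 4, 4],
)

```text
time: 22.15
tool_pos: [592.5, -24.7, 83.6]
tcp_rot: [3.139, -0.009, -1.2]
contact_force: [-2.0, -15.9, 0.3]
grip_width: 32.8
finger_force: 141.2
```

The force rose where the geometry put the stop, so I back off and inspect.

Call:
jog_arm(
  dp=[
    [4e-05, 0.00056, 0],
    [4e-05, 0.00056, 0],
    [4e-05, 0.0014, 0],
    [0, 0, 0],
    [0, 0, -0.045],
    [0, 0, -0.05],
  ],
  twist=[-8, -8, -10, 0, 0, 0],
)

```text
time: 22.9
tool_pos: [589.4, -21.5, 178.4]
tcp_rot: [3.141, 0.002, -0.762]
contact_force: [1.0, -0.2, -0.2]
grip_width: 31.0
finger_force: 0.0
```

Call:
jog_arm(
  dp=[
    [0, 0.05, -0.03],
    [0, 0.06, 0],
    [0, 0.06, 0],
    [0, 0, 0],
  ],
  twist=[0, 0, 0, 0],
)

```text
time: 23.4
tool_pos: [471.2, -147.5, 208.5]
tcp_rot: [3.141, -0.0, -0.766]
contact_force: [-0.2, -0.1, -0.3]
grip_width: 30.9
finger_force: 0.0
```

Run:
```python
from h import *
o=bot.get_obs(); print(o["time"],o["tool_pos"],o["tcp_rot"],o["contact_force"])
a=bot.capture("top"); b=bot.capture("side")
A=cv2.resize(a[160:210,235:285],(392,392),interpolation=cv2.INTER_CUBIC)
B=cv2.resize(b[175:225,245:295],(392,392),interpolation=cv2.INTER_CUBIC)
cv2.imwrite("pics/c4.png",np.hstack([A,B]))
for c in("top","side"):
  for q in (12.9,13.35):
    z=106.5-3*q/2/np.pi; print(c,q,[proj(c,[592.8+34*np.cos(-2.415-q+k),-24.7+34*np.sin(-2.415-q+k),z]).round(1).tolist() for k in(0,np.pi)])
```

```text
23.4 [ 471.17486517 -147.45645087  208.45890024] [ 3.14148288e+00 -1.86540447e-04 -7.65563578e-01] [-0.24677538 -0.14503921 -0.33416674]
top 12.9 [[259.5, 188.5], [251.3, 170.0]]
top 13.35 [[254.9, 189.4], [255.8, 169.2]]
side 12.9 [[267.7, 194.4], [282.1, 185.9]]
side 13.35 [[265.1, 192.2], [284.8, 188.2]]
```

View pics/c4.png

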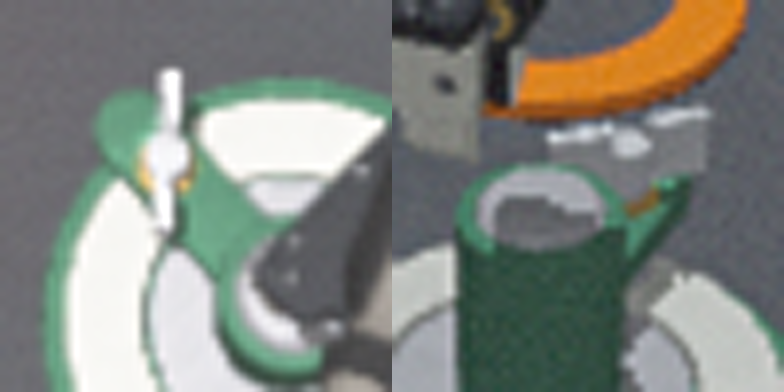

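In the top crop, the wing tips are at about (256.5,168.5) and (255.5,189). My prediction for the stop (q=13.35) is (255.8,169.2)–(254.9,189.4), so they match, and the ring is undisturbed. I check the seating with one light push using the closed fingertip.

Call:
jog_arm(
  dp=[
    [-0.0013, -0.054, 0],
    [-0.0013, -0.054, 0],
    [-0.0013, -0.054, 0],
    [-0.0013, -0.054, 0],
    [0, 0, 0.0156],
    [0, 0, 0.0156],
    [0, 0, 0.0156],
    [0, 0, 0.0156],
    [0, 0, 0.0156],
    [0, 0, 0],
  ],
  twist=[0, 0, 0, 0, -8.8, -8.8, -8.8, -8.8, -8.8, 0],
  jaw=0.0,
)

```text
time: 24.75
tool_pos: [617.4, 17.0, 128.2]
tcp_rot: [-3.141, 0.003, 0.01]
contact_force: [-0.6, -0.4, 0.3]
grip_width: 0.1
finger_force: 0.0
```

Call:
jog_arm(
  dp=[
    [0, 0, 0.03],
    [0, 0, 0.014],
    [0, 0.008, 0],
    [0, 0.006, 0],
    [0, 0.002, 0],
    [0, 0, 0],
  ],
  twist=[0, 0, 0, 0, 0, 0],
)

```text
time: 25.5
tool_pos: [618.3, -1.3, 86.4]
tcp_rot: [-3.142, -0.001, 0.01]
contact_force: [0.3, -0.8, 0.1]
grip_width: 0.3
finger_force: 0.0
```

Call:
jog_arm(
  dp=[
    [0, 0.001, 0],
    [0, 0.001, 0],
    [0, 0, 0],
  ],
  twist=[0, 0, 0],
)

```text
time: 25.88
tool_pos: [618.0, -2.9, 85.7]
tcp_rot: [-3.141, -0.0, 0.011]
contact_force: [-0.2, -0.3, 0.8]
grip_width: 0.4
finger_force: 0.0
```

Call:
jog_arm(
  dp=[
    [0, 0.001, 0],
    [0, 0.001, 0],
    [0, 0, 0],
  ],
  twist=[0, 0, 0],
)

```text
time: 26.25
tool_pos: [618.0, -5.0, 85.7]
tcp_rot: [-3.142, -0.0, 0.011]
contact_force: [-1.0, 0.9, -0.2]
grip_width: 0.4
finger_force: 0.0
```

Call:
jog_arm(
  dp=[
    [0, 0.001, 0],
    [0, 0, 0],
  ],
  twist=[0, 0],
)

```text
time: 26.5
tool_pos: [618.0, -5.9, 85.7]
tcp_rot: [-3.142, -0.0, 0.011]
contact_force: [-0.0, 0.1, -0.2]
grip_width: 0.4
finger_force: 0.0
```

Call:
jog_arm(
  dp=[
    [0, 0.001, 0],
    [0, 0, 0],
  ],
  twist=[0, 0],
)

```text
time: 26.75
tool_pos: [618.0, -6.7, 85.7]
tcp_rot: [-3.141, 0.0, 0.011]
contact_force: [-0.2, 1.1, 0.5]
grip_width: 0.6
finger_force: 0.6
```

Call:
jog_arm(
  dp=[
    [0, 0.001, 0],
    [0, 0, 0],
  ],
  twist=[0, 0],
)

```text
time: 27.0
tool_pos: [618.0, -7.3, 85.7]
tcp_rot: [-3.141, 0.0, 0.011]
contact_force: [0.4, 4.0, -0.8]
grip_width: 0.5
finger_force: 2.1
```

Call:
jog_arm(
  dp=[
    [0, 0.001, 0],
    [0, 0, 0],
  ],
  twist=[0, 0],
)

```text
time: 27.25
tool_pos: [618.0, -7.8, 85.7]
tcp_rot: [-3.14, 0.0, 0.011]
contact_force: [-0.5, 6.7, -0.1]
grip_width: 0.4
finger_force: 3.5
```

Call:
jog_arm(
  dp=[
    [0, 0.001, 0],
    [0, 0, 0],
  ],
  twist=[0, 0],
)

```text
time: 27.5
tool_pos: [618.0, -8.1, 85.7]
tcp_rot: [-3.139, 0.0, 0.011]
contact_force: [1.1, 8.3, 1.1]
grip_width: 0.6
finger_force: 4.6
```

Call:
jog_arm(
  dp=[
    [0, 0.001, 0],
    [0, 0, 0],
  ],
  twist=[0, 0],
)

```text
time: 27.75
tool_pos: [618.0, -8.5, 85.8]
tcp_rot: [-3.138, -0.0, 0.011]
contact_force: [0.3, 11.7, 0.1]
grip_width: 0.5
finger_force: 5.7
```

Call:
jog_arm(
  dp=[
    [0, 0.001, 0],
    [0, 0, 0],
  ],
  twist=[0, 0],
)

```text
time: 28.0
tool_pos: [618.0, -8.8, 85.7]
tcp_rot: [-3.137, 0.0, 0.011]
contact_force: [0.1, 15.0, 0.7]
grip_width: 0.3
finger_force: 6.9
```

Call:
jog_arm(
  dp=[
    [0, 0.001, 0],
    [0, 0.001, 0],
    [0, 0.001, 0],
    [0, 0, 0],
  ],
  twist=[0, 0, 0, 0],
)

```text
time: 28.5
tool_pos: [618.0, -9.9, 85.9]
tcp_rot: [-3.134, -0.0, 0.012]
contact_force: [0.1, 20.7, 2.2]
grip_width: 0.5
finger_force: 10.4
```

Call:
jog_arm(
  dp=[
    [0, 0.001, 0],
    [0, 0.001, 0],
    [0, 0, 0],
  ],
  twist=[0, 0, 0],
)

```text
time: 28.88
tool_pos: [618.0, -10.6, 85.9]
tcp_rot: [-3.133, 0.0, 0.012]
contact_force: [0.3, 25.5, 3.0]
grip_width: 0.3
finger_force: 12.7
```

Call:
jog_arm(
  dp=[
    [0, -0.003, 0],
    [0, -0.003, 0],
    [0, -0.002, 0],
    [0, 0, 0],
  ],
  twist=[0, 0, 0, 0],
)

```text
time: 29.38
tool_pos: [618.0, -7.7, 85.7]
tcp_rot: [-3.14, 0.0, 0.012]
contact_force: [0.2, 6.4, 0.4]
grip_width: 0.7
finger_force: 3.3
```

Call:
jog_arm(
  dp=[
    [0, 0.001, 0],
    [0, 0.001, 0],
    [0, 0, 0],
  ],
  twist=[0, 0, 0],
)

```text
time: 29.75
tool_pos: [618.0, -8.5, 85.8]
tcp_rot: [-3.138, 0.0, 0.011]
contact_force: [-0.2, 12.0, 1.1]
grip_width: 0.4
finger_force: 5.8
```

The response is purely elastic: the force was the same at the same position when loading and unloading, up to 25 N. So the screw is against its hard stop. I retreat.

Call:
jog_arm(
  dp=[
    [0, -0.02, 0],
    [0, -0.01, 0],
    [0, 0, -0.05],
    [0, 0, -0.05],
    [0, -0.05, -0.03],
    [0, -0.05, 0],
    [0, -0.03, 0],
    [0, 0, 0],
    [0, 0, 0],
  ],
  twist=[0, 0, 0, 0, 0, 0, 0, 0, 0],
)

```text
time: 30.88
tool_pos: [616.3, 148.5, 215.6]
tcp_rot: [3.141, 0.0, 0.011]
contact_force: [0.4, -0.8, -0.7]
grip_width: 0.5
finger_force: 0.0
```

Run:
```python
from h import *
o=bot.get_obs(); print(o["time"],o["tool_pos"],o["contact_force"])
a=bot.capture("top"); cv2.imwrite("pics/c5.png",cv2.resize(a[90:250,200:400],(750,600),interpolation=cv2.INTER_CUBIC))
```

```text
30.875 [616.3173854  148.51082859 215.60897932] [ 0.43414595 -0.77156871 -0.72432719]
```

View pics/c5.png

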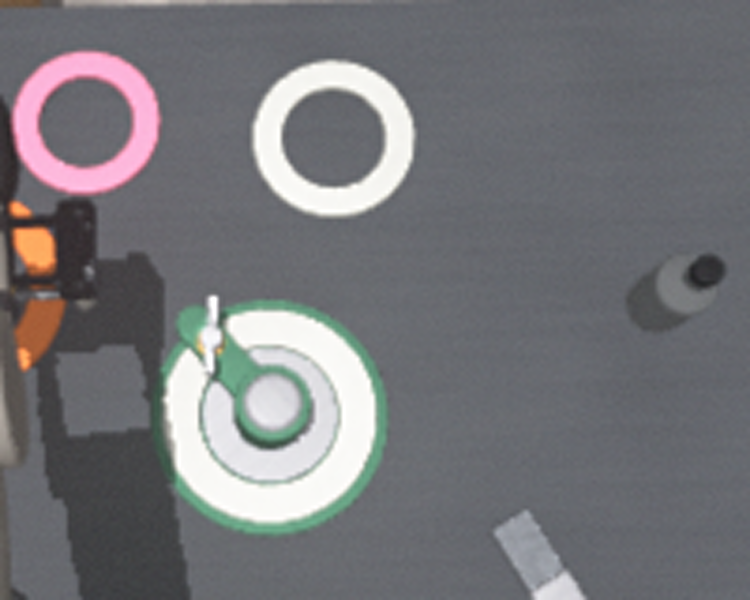

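The ring is centred on the jig, and the wings are at the stop orientation with the hub near crop (210,335). The arm is clear and the bottle and brush are where they were, so I hand the job in.

```bash
python3 -c "
from plant import bot
print(bot.close_job())"
```

```text
the job is handed in; nothing more can be done
None
```

The wing screw is against its hard stop (a 25 N check push gave only elastic give), the lamp ring looks undisturbed, and the job was handed in at about 31 s with the arm clear; one risk is that at the stop both fingers briefly wedged against the wings, with a finger force of 141 N, which a strict judge might count as pinching.

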